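Hang the lunch-tray cover on the free bar of the lid rack

TASK

Take the steel cover off the wooden stand and hang it by its folded lip on whichever bar of the lid rack is free, hanging upright and clear of the end brackets. Lower it onto the bar and only then let go, do not drop it on. Leave the raised flap, the cover already hanging and everything else on the counter as they are.

Things in the scene. Friction and masses are not known exactly. Their poses are not given: they have to be found in the camera images.
- cover: steel cover to hang, 130 mm wide; 4 mm plate, top edge folded back as a hanging lip, wooden grip in front. Origin: middle of the fold's underside, which rests on a bar. z up along the plate, y along the fold, x from grip side to lip side. Plate x -17 to -13 mm, down to z -110. About 240 g. Starts in the stand leaning back 0.45 rad from upright, top away from its front, grip in front
- cover_lip (a point): lower edge of the cover's rear lip, at (15, 0, -22) mm in the cover's frame. The lip is 4 mm thick; the folded top is 34 mm deep and 4 mm thick; the slot between plate and lip, open at the bottom, is 26 mm wide
- cover_grip (a point): centre of the cover's dark wooden grip, at (-51, 0, -45) mm in the cover's frame: an upright bar 18 mm wide (y), 16 mm deep (x), 60 mm tall (z), its centre 34 mm in front of the plate, free space behind it but for two 8 mm studs 20 mm above and below its centre. Can be taken with the fingers closing along y
- hung_cover: a second, identical cover (frame and sizes as cover) that already hangs on one of the rack's two bars, left or right by chance; leave it
- stand: fixed light wooden stand, 140 mm wide; origin on the counter, 125 mm below the leaning cover's origin; x points to its back. The cover's lower edge stands in a groove behind a front kerb 7 mm high, its back on two struts that end 50 mm below its fold; it comes free when drawn up along its own plane by 20 mm or more
- rack: fixed steel-rod lid rack; origin on the counter below the bars, midway between them; x to the back, y left along the bars, z up. Two round 12 mm bars end to end along y, axis 250 mm up, 180 mm each between brackets: rods running back at y -180, 0, 180 mm to uprights 66 mm behind. An 8 mm stop rod runs straight below the bars, 175 mm up; a hung plate leans on its front. The front is open
- bar_left (a point): middle of the left bar (y = +90 mm in the rack's frame), on its axis; axes as the rack's. A hung cover's origin lies about 6 mm above the bar's axis, and it leans back up to 0.16 rad
- bar_right (a point): middle of the right bar (y = -90 mm in the rack's frame), on its axis; axes as the rack's
- flap (a joint): stiff hinge of the steel-rod flap, 360 mm wide, 150 mm long, raised over both bars towards the front; hinge line along the rack's y, 71 mm behind the bars, 320 mm above the counter. Value: angle above level, 0.45 to 0.65 rad. A gripper pointing straight down at a hung cover's grip would strike it; come from in front, tool leaning back towards the robot
- flap_edge (a point): middle of the flap's free front edge
- container: round open glass container, 100 mm across, 60 mm high, on the counter below the free bar; origin under its centre
- silicone_lid: pink round silicone lid with a pull tab, 116 mm across, 8 mm thick, lying flat; origin under its centre
- spoon: wooden spoon, 200 mm long, lying on the counter; origin near its middle
- lunch_plate: flat round steel lunch plate, 160 mm across, 16 mm high; origin under its centre
There are look-alikes about, which are no part of the job. Leave any green look-alike of the cover alone. What is shaped like the hung_cover but green or orange is not meant.

How it is judged (in metres and radians):
On the way, in this order (a step that is already met when the one before it is completed fails the run):
1. the cover is lifted out of the stand in the fingers (contact force between the fingers and cover above 0.5 N and distance of cover from where it was at the start of the episode above 0.08 m), for 0.1 s.
2. still held, the cover is lowered onto the free bar, its fold within 10 mm of sitting on it (((x of cover in the frame of bar_left between -0.017 and 0.017 m and y of cover in the frame of bar_left between -0.026 and 0.026 m and z of cover in the frame of bar_left between -0.001 and 0.016 m and angle between each of cover, hung_cover's own z axis and vertical below 0.3 rad and x of hung_cover in the frame of bar_right between -0.017 and 0.017 m and y of hung_cover in the frame of bar_right between -0.026 and 0.026 m and z of hung_cover in the frame of bar_right between -0.001 and 0.014 m and contact force between the fingers and cover above 0.5 N) or (x of cover in the frame of bar_right between -0.017 and 0.017 m and y of cover in the frame of bar_right between -0.026 and 0.026 m and z of cover in the frame of bar_right between -0.001 and 0.016 m and angle between each of cover, hung_cover's own z axis and vertical below 0.3 rad and x of hung_cover in the frame of bar_left between -0.017 and 0.017 m and y of hung_cover in the frame of bar_left between -0.026 and 0.026 m and z of hung_cover in the frame of bar_left between -0.001 and 0.014 m and contact force between the fingers and cover above 0.5 N))), for 0.1 s.
At the end, for the whole second after the job is handed in: The cover hangs at rest on the bar that was free: the middle of its fold within 17 mm of the bar's axis across, within 26 mm of the bar's middle along, seated to within 7 mm, leaning no more than 0.3 rad, released; the other cover still hangs on the other bar (((x of cover in the frame of bar_left between -0.017 and 0.017 m and y of cover in the frame of bar_left between -0.026 and 0.026 m and z of cover in the frame of bar_left between -0.001 and 0.013 m and angle between each of cover, hung_cover's own z axis and vertical below 0.3 rad and x of hung_cover in the frame of bar_right between -0.017 and 0.017 m and y of hung_cover in the frame of bar_right between -0.026 and 0.026 m and z of hung_cover in the frame of bar_right between -0.001 and 0.014 m and linear speed of cover below 0.02 m/s and angular speed of cover below 0.2 rad/s and contact force between the fingers and cover below 0.1 N) or (x of cover in the frame of bar_right between -0.017 and 0.017 m and y of cover in the frame of bar_right between -0.026 and 0.026 m and z of cover in the frame of bar_right between -0.001 and 0.013 m and angle between each of cover, hung_cover's own z axis and vertical below 0.3 rad and x of hung_cover in the frame of bar_left between -0.017 and 0.017 m and y of hung_cover in the frame of bar_left between -0.026 and 0.026 m and z of hung_cover in the frame of bar_left between -0.001 and 0.014 m and linear speed of cover below 0.02 m/s and angular speed of cover below 0.2 rad/s and contact force between the fingers and cover below 0.1 N))); the robot touches nothing.
It fails at once if the cover already hanging is shifted by more than 30 mm (distance of hung_cover from where it was at the start of the episode above 0.03 m).
It fails at once if the glass container is shifted by more than 30 mm (distance of container from where it was at the start of the episode above 0.03 m).
It fails at once if the silicone lid, the spoon or the lunch plate is shifted by more than 30 mm (distance of any of silicone_lid, spoon, lunch_plate from where it was at the start of the episode above 0.03 m).
It fails at once if the raised flap's edge is moved by more than 20 mm (distance of flap_edge from where it was at the start of the episode above 0.02 m).
It also fails if it takes over 48 s, if anything falls off the work surface, if the arm or the gripper's body presses on something with over 40 N, if the wrist force passes 120 N, or if a joint passes its speed limit or range.

ROBOT

A 7-joint arm with a two-finger parallel gripper is mounted at the origin on the work surface. World frame = base frame: x ahead of the robot, y to its left, z up, the work surface at z = 0. Lengths are in mm, angles in rad, forces in N, time in s.
With the tool pointing down it reaches from about 400 to 875 mm from the base axis. Payload 4.4 kg.
Tool frame: the origin (TCP) lies at the very end of the fingers, on their centre line; the grasp point (between the pads) lies 19 mm behind it; z points along the fingers, y is the line along which they close (so a half turn about z gives the same grasp; the last joint's range is limited). The gripper opens to 85 mm and grips with 20 to 120 N. Pads are 22 mm wide; open, the fingers measure 114 mm over their backs; the gripper's body (76 mm by 85 mm) begins 54 mm behind the grasp point. The pads swing forward as they close: fully open they stand 13 mm farther back than shut.
Start: joints at [-1.383, 0.628, 0.038, 1.517, -0.027, 0.996, -0.02], TCP at [163.179, 629.198, 231.313] pointing down, gripper open.
Joint ranges: [-3.06, 3.06], [-0.37, 2.12], [-1.25, 1.32], [0.18, 2.47], [-1.1, 4.24], [0.23, 1.98], [-2.94, 2.94]. Speed limits (rad/s): [2.57, 2.57, 3.14, 3.14, 3.14, 3.14, 3.14].

INTERFACE

Orientations are given as [roll, pitch, yaw] about the fixed x, y, z axes, in that order (R = Rz(yaw) Ry(pitch) Rx(roll)).
In Python, from cell import monitor, viewer, workorder gives the robot as it stands.
- The arm moves only by the tool arm_command, never from a script. Its argument "series" is one flat list of numbers, 5 for each row, row after row: the opening in per cent of the stroke, from 0 (shut) to 100 (fully open), then the shift along the tool's x, y, z in cm, then the turn about the tool's z in degrees. In form: [claw, x, y, z, roll, claw, x, y, z, roll, ...]. A call has exactly 5 rows; each row is the pose to reach, as a shift and turn from the pose commanded when the call began, along the tool's axes at that moment; what a row does not reach only later rows make up. A row lasts 1/12 s, in which the tool goes at most 41.7 mm and 7.16 degrees, less where a joint would pass 70% of its speed; a pose out of reach is approached as far as the arm can. A call with a gripper value outside its range is refused whole. The fingers move at their own pace and stop on an object; the grip force is fixed at half the most. Time passes only in rows, so rows that repeat a pose let the fingers close, or fill a call up. It gives the time, the measured TCP pose, the force, the opening and the grip force at its end, in the units of the state.
- monitor.read_state(): the state, without advancing time (a new reading comes with each control period).
- viewer.get_image(name): name is "scene" or "top" or "wrist"; returns (picture, depth): 384x512x3 uint8, red, green, blue; 384x512 float32, mm along the optical axis (not along the pixel's ray), 0 where there is no reading.
- viewer.camera_model(name): a dict with "mtx" (3x3 intrinsics, pixels), "dist_coeffs" ([k1, k2, p1, p2, k3] as OpenCV has them; the pictures are not rectified), "R" (3x3) and "t" (3): a world point X has camera coordinates R X + t. Camera axes: x right, y down, z forward; pixel columns grow to the right and rows downward; lengths in mm; the calibration is good to about 2 mm. A picture is of the moment at which its call begins: read the wrist's pose just before it. camera_model takes no time and is no camera call; for the wrist camera it gives the pose at the moment of the call.
- workorder.finish_job(): hands the job in; it is judged then, once.
The state is a dict: "clock": time; "qpos": joint angles; "qd": joint speeds; "tau": joint torques, N m; "eef_pos": TCP position; "tool_rot": TCP orientation; "force": force on the tool from outside, world axes, zero at the start; "torque": the same for the moment, N m; "width": finger opening in mm; "gripper_force": force on a finger pad.
Only numpy, scipy, OpenCV 4.12 (cv2) and the standard library are available. Lean on these libraries where they do the work, as an engineer would, in place of code of your own. Each camera call takes 0.05 s, during which the arm holds its last target. There are 200 camera calls.

## Working session

There is one attempt and no reset: what is moved stays moved. The work goes in short steps, Python scripts to look and compute and a tool call to move; the robot and the scene stay as the last step left them, time stands still between calls to the robot, and variables do not carry over. Pictures are saved under pics/ and viewed, at most 14 in all, crops included, and the job is handed in when it is done.

Besides the shell and the picture viewer there is one more tool, called after "Call:" by a JSON object that holds its "method" and its "body", one argument or row to a line. arm_command: Moves the arm, as the interface text tells. Its arguments: {"type":"object","properties":{"series":{"type":"array","items":{"type":"number"}}},"required":["series"]}

```bash
mkdir -p pics; python3 - <<'E'
from cell import monitor, viewer, workorder
import cv2, numpy as np
s=monitor.read_state(); print({k:np.round(v,3).tolist() for k,v in s.items()})
for n in ["scene","top"]:
    im,d=viewer.get_image(n); cv2.imwrite(f"pics/{n}0.png",im[:,:,::-1]); np.savez(f"pics/{n}0.npz",im=im,d=d,**{k:np.array(v) for k,v in viewer.camera_model(n).items()})
    m=viewer.camera_model(n); print(n,m)
E
```

```text
{'clock': 0.0, 'qpos': [-1.383, 0.629, 0.038, 1.518, -0.027, 0.996, -0.02], 'qd': [-0.0, -0.001, -0.0, 0.002, -0.001, -0.0, 0.001], 'tau': [0.0, -56.34, 1.226, -19.345, 0.011, 0.01, -0.0], 'eef_pos': [163.004, 628.565, 230.368], 'tool_rot': [-3.14, 0.0, 2.888], 'force': [-0.093, -0.643, -0.745], 'torque': [-0.0, 0.052, -0.003], 'gripper_force': 0.0, 'width': 85.147}
scene {'mtx': array([[494.5362931 ,   0.        , 257.78464412],
       [  0.        , 494.5362931 , 188.92570055],
       [  0.        ,   0.        ,   1.        ]]), 'dist_coeffs': array([-0.09588007,  0.        ,  0.        ,  0.        ,  0.        ]), 'R': array([[-0.60834443,  0.79365697, -0.00506566],
       [ 0.68389004,  0.52094698, -0.51079218],
       [-0.40275484, -0.31420193, -0.8596893 ]]), 't': array([ 289.64383377, -242.81131833, 1856.01460976])}
top {'mtx': array([[457.66972544,   0.        , 252.64299889],
       [  0.        , 457.66972544, 183.7413419 ],
       [  0.        ,   0.        ,   1.        ]]), 'dist_coeffs': array([-0.13325348,  0.        ,  0.        ,  0.        ,  0.        ]), 'R': array([[-0.01828461, -0.9997996 ,  0.00815122],
       [-0.98622637,  0.01669477, -0.1645565 ],
       [ 0.16438744, -0.0110478 , -0.98633398]]), 't': array([ -10.18576637,  512.5029552 , 1477.77742255])}
```

View pics/scene0.png

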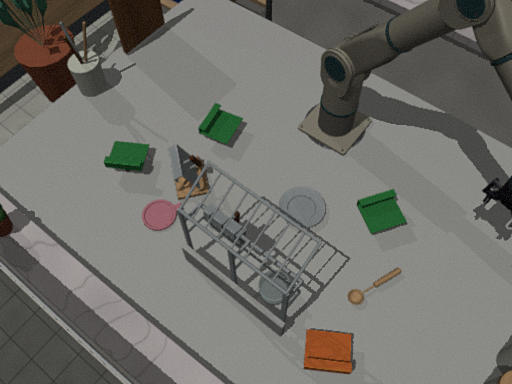

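View pics/top0.png

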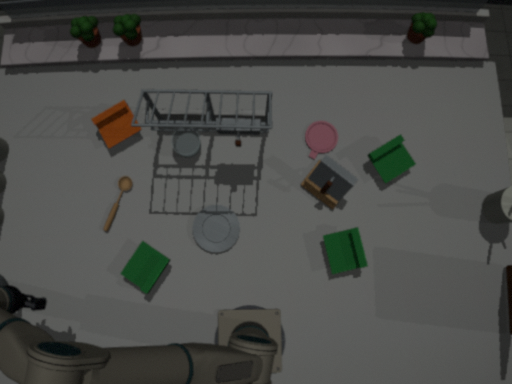

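The top view shows the free bar on the left, above the glass container (187,145), and the hung cover on the right bar with its grip at (237,143). The stand with the cover is at (328,182), its front facing the lower left. Next I'll measure from depth.

```bash
cat > h.py <<'E'
import numpy as np, cv2
def load(n):
    z=np.load(f"pics/{n}.npz"); return z
def cloud(z):
    d=z['d']; h,w=d.shape; u,v=np.meshgrid(np.arange(w),np.arange(h))
    p=cv2.undistortPoints(np.stack([u,v],-1).reshape(-1,1,2).astype(float),z['mtx'],z['dist_coeffs']).reshape(h,w,2)
    c=np.dstack([p,np.ones((h,w))])*d[...,None]
    return (c-z['t'])@z['R']   # R^T (c-t)
def snap(cam,name):
    from cell import viewer
    m=viewer.camera_model(cam); im,d=viewer.get_image(cam)
    np.savez(f"pics/{name}.npz",im=im,d=d,**{k:np.array(v) for k,v in m.items()})
    return load(name)
def crop(z,r0,r1,c0,c1,k,out):
    cv2.imwrite(out,cv2.resize(z['im'][r0:r1,c0:c1,::-1],None,fx=k,fy=k,interpolation=cv2.INTER_CUBIC))
E
python3 - <<'E'
from h import *
t=load('top0'); s=load('scene0')
a=cv2.resize(t['im'][80:220,120:370,::-1],(800,448),interpolation=cv2.INTER_CUBIC); cv2.imwrite('pics/c1.png',a)
crop(s,130,320,140,360,3,'pics/c2.png')
P=cloud(t)
np.set_printoptions(precision=0,suppress=True,linewidth=200)
print("heights top, stand"); print(P[150:215:4,300:364:4,2])
for (r,c) in [(162,320),(175,345),(165,330),(186,327),(186,325),(200,320),(95,137),(125,137),(125,270),(95,270),(143,238),(145,187)]: print(r,c,P[r,c])
E
```

```text
heights top, stand
[[ -1.  -2.   0.   3.   3.  15.   7.  13.   6.  -5.   3.  -3.   3.  -0.   9.  -4.]
 [ -3.   4.  -4.   4.   8.   0.   8.   5.  -1.   5.  -0.   5.  -2.  -5.  -2.   4.]
 [  5.  -1.   1.   0.  -2.  -2. 135. 124.  -5.  -0.  -1.   2.   4.  -3.  -2.   6.]
 [  1.   3.   1.   1.  -6. 128. 137. 130. 127. 124.   6.   2.   4.   3.   2.  -3.]
 [ -1.  -1.   4.   3. 103. 113. 120. 137. 132. 129. 124.   5.   3.  -1.  -1.   3.]
 [  5.  -9.   2.   9.  86. 102. 106. 125. 134. 136. 130. 120.   0.  -0.   1.  -0.]
 [ -1.  -4.  13.  63.  74.  82.  99. 102. 116. 131. 139. 130. 126. 122.   0.   2.]
 [  2.   1.  39.  45.  60.  71.  80.  88. 116. 115. 123. 131. 131. 122. 126.  -3.]
 [ -3.  34.  45.  35.  48.  59.  67. 125. 131. 100. 107. 122. 128. 139.  -7.   4.]
 [  2.  15.  15.  42.  42.  41. 116. 127.  75.  80.  99. 104. 115. 129.  -8.  -7.]
 [  2.   2.  17.  19.  41.  86.  91.  46.  56.  70.  86.  94. 101.   2.   3.  -2.]
 [  2.  -1.   3.   4.  16.  40.  44.  31.  48.  49.  69.  77.  -5.   1.   4.  -1.]
 [  1.   2.  -2.   2.  -1.  10.  14.  42.  33.  44.  49.   1.   2.  -4.  -6.   2.]
 [ -2.   1.   3.   3.   1.   1.  18.  20.  41.  45.  -0.  -8.  -5.   4.   2.   1.]
 [  1.  -3.  -7.   2.   6.  -4.  -3.  10.  16.  -2.   2.  -1.  -2.  -4.   0.   1.]
 [ -5.  -6.  -1.  -1.  -2.   8.  -2.  -3.  -4.   4.  -1.   1.  -0.   2.   1.   0.]
 [ -1.  -7.  -4.  -1.   1.   1.   6.  -2.   2.   3.   0.  -2.   1.   5.  -1.   1.]]
162 320 [ 564. -233.  128.]
175 345 [ 520. -310.  132.]
165 330 [ 553. -264.  133.]
186 327 [ 487. -252.  125.]
186 325 [ 488. -247.  122.]
200 320 [ 459. -249.   -1.]
95 137 [847. 387.   3.]
125 137 [610. 281. 410.]
125 270 [605. -63. 404.]
95 270 [714. -69. 333.]
143 238 [603.  24. 231.]
145 187 [659. 206.   1.]
```

View pics/c1.png

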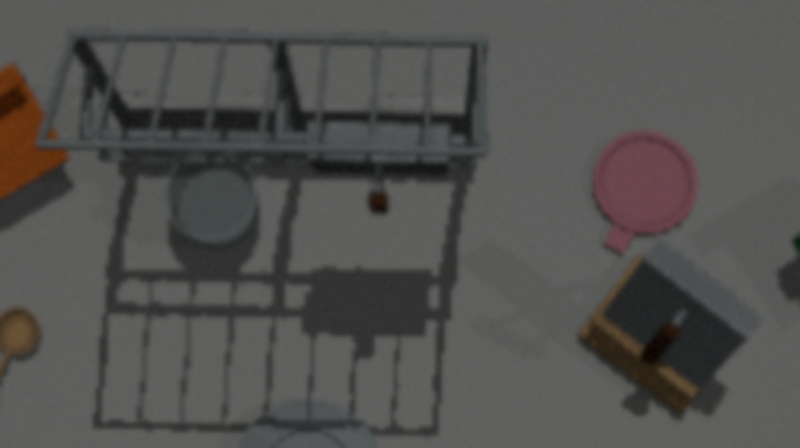

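View pics/c2.png

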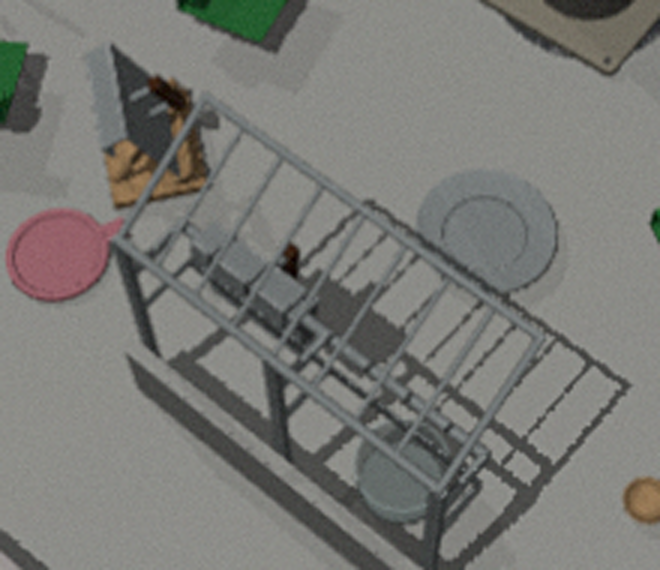

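The crops show the stand at the right of the top view, with its fold at the upper right and its kerb at the lower left. The left bar is empty, seen under the flap edge at about row 129 of the top view. Next I'll fit the poses from the depth points.

```bash
python3 - <<'E'
from h import *
np.set_printoptions(precision=1,suppress=True,linewidth=200)
t=load('top0'); s=load('scene0')
for nm,z in (('top',t),('scene',s)):
    P=cloud(z).reshape(-1,3); C=z['im'].reshape(-1,3).astype(int)
    print(nm)
    # stand region
    m=(abs(P[:,0]-520)<110)&(abs(P[:,1]+265)<110)&(P[:,2]>8)
    col=(C.max(1)-C.min(1))
    fold=m&(P[:,2]>117)&(col<25)
    F=P[fold]; 
    if len(F)>20:
        r=cv2.minAreaRect(F[:,:2].astype(np.float32)); print('fold',len(F),r,F.mean(0), F.min(0),F.max(0))
        c=F-F.mean(0); u,sv,vt=np.linalg.svd(c); print(sv,vt)
    brown=m&(C[:,0]-C[:,2]>25)&(P[:,2]>60); print('grip',brown.sum(),np.median(P[brown],0) if brown.any() else '')
    plate=m&(col<15)&(P[:,2]<112)&(P[:,2]>45)
    Q=P[plate]
    for _ in range(4):
        c=Q-Q.mean(0); n=np.linalg.svd(c,full_matrices=0)[2][2]; Q=Q[abs(c@n)<8]
    print('plate',len(Q),Q.mean(0),n*np.sign(n[2]),'lean',np.arccos(np.hypot(n[0],n[1])),'yaw',np.degrees(np.arctan2(n[1],n[0])))
    # rack
    R=(P[:,0]>480)&(P[:,0]<900)&(P[:,1]>-120)&(P[:,1]<330)
    fe=R&(P[:,2]>370)
    H=P[fe]; 
    if len(H)>20:
        print('flap high',len(H)); k=np.polyfit(H[:,1],H[:,0],1);
        e=H[H[:,0]-np.polyval(k,H[:,1])<np.inf]; print(k, H.mean(0), H.min(0),H.max(0))
    b=R&(P[:,2]>238)&(P[:,2]<275)
    B=P[b]; print('bars',len(B)); hist,xe,ye=np.histogram2d(B[:,0],B[:,1],bins=[np.arange(540,760,15),np.arange(-120,330,30)]); print(xe[:-1]); print(ye[:-1]); print(hist.astype(int))
    hb=R&(P[:,2]>305)&(P[:,2]<335); B=P[hb]; k=np.polyfit(B[:,1],B[:,0],1) if len(B)>5 else 0; print('hinge',len(B),k,B.mean(0),B.min(0),B.max(0))
E
```

```text
top
fold 547 ((518.7445068359375, -275.6571350097656), (128.68841552734375, 89.31830596923828), 51.072296142578125) [ 531.5 -286.2  128.3] [ 481.6 -350.7  117.1] [ 591.  -231.1  141.2]
[824.6 444.4 129. ] [[-0.6 -0.8 -0. ]
 [-0.8  0.6  0. ]
 [ 0.  -0.   1. ]]
grip 6 [ 497.8 -254.9  129.2]
plate 518 [ 506.4 -268.9   79.9] [-0.7  0.6  0.4] lean 0.454806428645794 yaw 141.1344770073594
flap high 699
[  0.  612.4] [617.5 117.8 397.9] [595.7 -68.  370.1] [670.1 298.7 411.9]
bars 838
[540 555 570 585 600 615 630 645 660 675 690 705 720 735]
[-120  -90  -60  -30    0   30   60   90  120  150  180  210  240  270]
[[ 0  0  0  0  0  0  0  0  0  0  0  0  0  0]
 [ 0  0  0  0  0  0  0  0  0  0  0  0  0  0]
 [ 0  0  0  0  0  0  0  0  0  0  0  0  0  0]
 [ 0  0  0  0  0  0  0  0  0  0  0  0  0  0]
 [ 0  0  0  0  2  0  0  0  0  0  0  0  0  0]
 [ 0  0  0  0  0  0  0  0  0  0  0  0  0  0]
 [ 0  0  7 33 30 25 21  0  0  0  0  0  0  0]
 [ 0  7 33 29 27 25 19 11  9 15  9  1  0  0]
 [ 0 10 13 29 35 38 36 29 15 22 27 26 29 32]
 [ 0  9  0  0  0  0  0 16  0  0  0  0  0 17]
 [ 0 11  0  0  0  0  0 15  0  0  0  0 
[... 857 characters left out ...]
 0  0  0  0  0  0  0  0  0  0]
 [ 0  0  0  0  0  0  0  0  0  0  0  0  0  0]
 [ 0  0  0  0  0  0  0  0  0  0  0  0  0  0]
 [ 0  0  0  0  0  0  0  0  0  0  0  0  0  0]
 [ 0  0  0  0  0  0  0  0  0  0  0  0  0  0]
 [ 0  0  0  0  0  0  0  0  0  0  0  0  0  0]
 [ 0  0 13 23 22 20 16  0  0  0  0  0  0  0]
 [ 0  3 37 36 51 39 40  9  5  3  2  0  0  0]
 [ 0 14 35 59 73 57 56 46 34 39 47 43 52 27]
 [ 0 18  0  0  0 11 12 21  0  0  0  0  1 22]
 [ 0 14  0  0  0  0  0 18  0  0  0  0  0 23]
 [ 0  5  0  0  0  0  0  8  0  0  0  0  0 20]
 [ 0 29  0  0  0  0  0 15  0  0  0  0  0 10]
 [ 0  0  0  0  0  0  0 21  0  0  0  0  0 27]]
hinge 738 [  0.  727.4] [732.3 120.7 324.1] [700.3 -76.1 305.4] [746.6 297.  334.9]
```

Before planning the grasp, I need to know how the arm gets a tilt, because the command only turns about the tool's z. I'll go up and watch the joints.

Call:
{"method": "arm_command", "body": {
  "series": [100,0,0,-4,0,100,0,0,-8,0,100,0,0,-12,0,100,0,0,-16,0,100,0,0,-20,0]
}}

```text
clock: 0.52
eef_pos: [163.0, 628.6, 433.0]
tool_rot: [-3.141, -0.0, 2.888]
force: [0.7, 1.7, -1.1]
width: 85.0
gripper_force: 0.0
```

```bash
cat > st.py <<'E'
from cell import monitor
import numpy as np
s=monitor.read_state(); print({k:np.round(s[k],3).tolist() for k in ['clock','qpos','eef_pos','tool_rot','force','width','gripper_force']})
E
python3 st.py
python3 - <<'E'
from h import *
np.set_printoptions(precision=3,suppress=True,linewidth=200)
A=[]
for n in ('top0','scene0'):
    z=load(n);P=cloud(z).reshape(-1,3); C=z['im'].reshape(-1,3).astype(int); col=C.max(1)-C.min(1)
    B=P[(P[:,2]>240)&(P[:,2]<262)&(P[:,0]>640)&(P[:,0]<685)&(P[:,1]>125)&(P[:,1]<280)]
    k=np.polyfit(B[:,1],B[:,0],1); r=B[:,0]-np.polyval(k,B[:,1]); B=B[abs(r)<8]; k=np.polyfit(B[:,1],B[:,0],1); print(n,'bar',k,B.mean(0),len(B))
    H=P[(P[:,2]>310)&(P[:,2]<335)&(P[:,0]>690)&(P[:,1]>-120)&(P[:,1]<330)]
    k=np.polyfit(H[:,1],H[:,0],1); r=H[:,0]-np.polyval(k,H[:,1]); H=H[abs(r)<10];k=np.polyfit(H[:,1],H[:,0],1); print('hinge',k,H.min(0),H.max(0),H.mean(0))
    # bracket rods running back: x 680..715, z 240..262
    D=P[(P[:,2]>238)&(P[:,2]<265)&(P[:,0]>680)&(P[:,0]<715)&(P[:,1]>-120)&(P[:,1]<330)]
    for lo,hi in((-120,-20),(60,160),(240,330)):
        q=D[(D[:,1]>lo)&(D[:,1]<hi)]; print('br',len(q),q.mean(0),np.percentile(q[:,1],[5,95]))
    E=P[(P[:,2]>380)&(P[:,0]>580)&(P[:,0]<640)&(P[:,1]>-120)&(P[:,1]<330)]; print('flapedge',E.mean(0),np.percentile(E,[1,99],axis=0), np.polyfit(E[:,1],E[:,0],1))
    # cover: y-extent from fold
    F=P[(P[:,2]>117)&(P[:,2]<145)&(col<25)&(P[:,0]>470)&(P[:,0]<600)&(P[:,1]<-220)&(P[:,1]>-360)]
    yw=np.radians(-38.7); b=np.array([np.cos(yw),np.sin(yw)]); l=np.array([-b[1],b[0]])
    u=F[:,:2]@b; v=F[:,:2]@l; ok=u>np.median(u)-25; F=F[ok];u=u[ok];v=v[ok]
    print('fold v',np.percentile(v,[1,99]),'u',np.percentile(u,[2,98]),np.median(u),'z',F[:,2].mean())
    x=F-F.mean(0); n_=np.linalg.svd(x,full_matrices=0)[2]; print(n_)
    G=P[(C[:,0]-C[:,2]>18)&(P[:,2]>60)&(P[:,0]>430)&(P[:,0]<600)&(P[:,1]<-180)&(P[:,1]>-340)]; print('grip',len(G),np.median(G,0),'v',np.median(G[:,:2]@l),'u',np.median(G[:,:2]@b))
    L=P[(P[:,2]>45)&(P[:,2]<112)&(col<15)&(P[:,0]>430)&(P[:,0]<600)&(P[:,1]<-180)&(P[:,1]>-360)]
    n=np.array([-b[0]*np.cos(.45),-b[1]*np.cos(.45),np.sin(.45)]); print('plate d',np.median(L@n))
E
```

```text
{'clock': 0.517, 'qpos': [-1.388, 0.503, 0.052, 1.183, -0.025, 1.457, -0.023], 'eef_pos': [163.028, 628.583, 432.974], 'tool_rot': [-3.141, -0.0, 2.888], 'force': [0.733, 1.732, -1.077], 'width': 85.025, 'gripper_force': 0.0}
top0 bar [  0.037 656.035] [663.447 202.776 254.425] 160
hinge [  0.043 725.674] [713.529 -72.907 310.105] [743.281 296.286 332.711] [730.303 106.798 323.583]
br 23 [696.921 -64.653 254.586] [-66.433 -62.927]
br 34 [697.589 113.353 254.663] [110.34  116.616]
br 42 [696.577 292.914 253.318] [288.427 297.784]
flapedge [611.315 109.986 401.698] [[597.319 -66.057 383.203]
 [638.359 295.547 409.85 ]] [  0.023 608.735]
fold v [ 46.413 171.664] u [580.182 619.699] 597.1951037200532 z 128.32172597421842
[[-0.634 -0.773 -0.004]
 [ 0.77  -0.631 -0.097]
 [ 0.073 -0.065  0.995]]
grip 21 [ 497.446 -253.495  130.589] v 112.65974823670504 u 550.4770672448567
plate d -472.2083159153936
scene0 bar [  0.042 658.973] [667.376 201.861 253.799] 218
hinge [  0.04  729.297] [715.611 -76.12  311.091] [746.558 296.897 333.616] [734.177 121.399 323.372]
br 28 [692.35  -69.286 252.973] [-73.878 -65.219]
br 38 [694.051 112.099 253.635] [107.767 116.477]
br 51 [696.904 292.076 252.348] [287.288 296.442]
flapedge [615.282 116.701 400.026] [[600.205 -68.098 381.515]
 [639.389 297.134 408.662]] [  0.024 612.448]
fold v [ 46.464 173.635] u [582.948 619.461] 600.9995908027606 z 127.48064803624952
[[ 0.636  0.772  0.009]
 [ 0.755 -0.619 -0.216]
 [-0.161  0.144 -0.976]]
grip 51 [ 496.873 -249.791  113.003] v 115.8068040259666 u 546.786345460017
plate d -474.3485589787872
```

Call:
{"method": "arm_command", "body": {
  "series": [100,0,0,-4,0,100,0,0,-8,0,100,0,0,-12,0,100,0,0,-16,0,100,0,0,-20,0]
}}

```text
clock: 0.93
eef_pos: [162.0, 625.0, 623.1]
tool_rot: [3.123, -0.001, 2.889]
force: [-0.2, -4.7, -9.6]
width: 85.4
gripper_force: 0.0
```

Call:
{"method": "arm_command", "body": {
  "series": [100,0,0,-4,0,100,0,0,-8,0,100,0,0,-12,0,100,0,0,-16,0,100,0,0,-20,0]
}}

```text
clock: 1.35
eef_pos: [150.1, 579.2, 665.3]
tool_rot: [3.086, -0.001, 2.888]
force: [-0.2, -0.0, -0.6]
width: 85.9
gripper_force: 0.0
```

```bash
python3 st.py
```

```text
{'clock': 1.35, 'qpos': [-1.454, 0.442, 0.219, 0.671, -0.106, 1.98, 0.014], 'eef_pos': [150.083, 579.24, 665.345], 'tool_rot': [3.086, -0.001, 2.888], 'force': [-0.237, -0.016, -0.572], 'width': 85.886, 'gripper_force': 0.0}
```

Call:
{"method": "arm_command", "body": {
  "series": [100,0,0,4,0,100,0,0,8,0,100,0,0,12,0,100,0,0,12,0,100,0,0,12,0]
}}

```text
clock: 1.77
eef_pos: [151.3, 585.6, 543.9]
tool_rot: [3.091, -0.001, 2.888]
force: [0.1, 0.5, 1.4]
width: 85.7
gripper_force: 0.0
```

```bash
python3 st.py
```

```text
{'clock': 1.767, 'qpos': [-1.488, 0.382, 0.212, 1.1, -0.08, 1.617, 0.019], 'eef_pos': [151.331, 585.575, 543.861], 'tool_rot': [3.091, -0.001, 2.888], 'force': [0.096, 0.49, 1.366], 'width': 85.721, 'gripper_force': 0.0}
```

The tilt persists once the arm has saturated against q6's limit, so it can be built up in steps. The plan:

1. Grasp the cover in the stand with the tool vertical.
2. Lift it and turn its yaw towards the rack.
3. Tilt the tool back about 0.5 rad, high up, which brings the cover upright.
4. Hang it on the left bar.

First I need a helper to convert world targets into tool shifts.

```bash
cat > to.py <<'E'
import sys,numpy as np
from cell import monitor
from scipy.spatial.transform import Rotation as Ro
np.set_printoptions(precision=2,suppress=True)
s=monitor.read_state(); R=Ro.from_euler('xyz',s['tool_rot']).as_matrix(); p=np.array(s['eef_pos'])
print('t',s['clock'],'p',p,'q',np.array(s['qpos']),'z',R[:,2],'y',R[:,1],'yaz',np.degrees(np.arctan2(R[1,1],R[0,1])),'F',np.array(s['force']),s['width'])
for a in sys.argv[1:]:
    w=np.array([float(v) for v in a.split(',')]); d=w-p; print(a,'cm',R.T@d/10,'len',np.linalg.norm(d)); p=w
E
python3 to.py 450,250,500 490,-180,450
```

```text
t 1.7667 p [151.33 585.57 543.86] q [-1.49  0.38  0.21  1.1  -0.08  1.62  0.02] z [ 0.01  0.05 -1.  ] y [0.25 0.97 0.05] yaz 75.47836871008398 F [0.1  0.49 1.37] 85.7211874031349
450,250,500 cm [-37.33 -25.19   3.08] len 451.3731296331038
490,-180,450 cm [-14.66 -40.83   2.91] len 434.7413023856832
```

Call:
{"method": "arm_command", "body": {
  "series": [100,-3,-2,0.2,0,100,-6,-4,0.4,0,100,-9,-6,0.6,0,100,-12,-8,0.8,0,100,-15,-10,1,0]
}}

```text
clock: 2.18
eef_pos: [274.9, 454.3, 535.6]
tool_rot: [3.073, 0.002, 2.888]
force: [1.2, 1.1, 0.2]
width: 85.5
gripper_force: 0.0
```

Call:
{"method": "arm_command", "body": {
  "series": [100,-3,-2,0.2,0,100,-6,-4,0.4,0,100,-9,-6,0.6,0,100,-12,-8,0.8,0,100,-15,-10,1,0]
}}

```text
clock: 2.6
eef_pos: [396.1, 320.0, 519.8]
tool_rot: [3.074, 0.006, 2.888]
force: [0.0, 0.9, 0.5]
width: 85.7
gripper_force: 0.0
```

```bash
python3 to.py 460,180,520 490,-180,450
```

```text
t 2.6 p [396.07 320.03 519.79] q [-1.    0.2   0.37  1.43 -0.11  1.47  0.69] z [ 0.02  0.06 -1.  ] y [0.25 0.97 0.07] yaz 75.50555774381368 F [0.05 0.94 0.5 ] 85.65143495449091
460,180,520 cm [ -9.7  -11.93  -0.77] len 153.93618609470744
490,-180,450 cm [-11.89 -34.5    4.76] len 367.96738985948195
```

Call:
{"method": "arm_command", "body": {
  "series": [100,-1.8,-3.4,0.2,0,100,-3.6,-6.8,0.4,0,100,-5.4,-10.2,0.6,0,100,-7.2,-13.6,0.8,0,100,-9,-17,1,0]
}}

```text
clock: 3.02
eef_pos: [440.7, 132.3, 499.6]
tool_rot: [3.077, 0.008, 2.888]
force: [1.3, 0.9, -0.2]
width: 85.4
gripper_force: 0.0
```

Call:
{"method": "arm_command", "body": {
  "series": [100,-1.8,-3.4,0.2,0,100,-3.6,-6.8,0.4,0,100,-5.4,-10.2,0.6,0,100,-7.2,-13.6,0.8,0,100,-9,-17,1,0]
}}

```text
clock: 3.43
eef_pos: [485.6, -55.2, 479.5]
tool_rot: [3.081, 0.01, 2.889]
force: [1.1, 0.4, -0.6]
width: 85.2
gripper_force: 0.0
```

Call:
{"method": "arm_command", "body": {
  "series": [100,-1,-3,1.5,5,100,-2,-6,3,10,100,-3,-9,4.5,15,100,-3,-11,5,20,100,-3,-11,5,24.5]
}}

```text
clock: 3.85
eef_pos: [485.6, -170.2, 421.3]
tool_rot: [3.09, -0.017, 2.451]
force: [-0.2, 0.4, 1.2]
width: 85.1
gripper_force: 0.0
```

```bash
python3 to.py 497,-253,250; python3 - <<'E'
from h import *
z=snap('wrist','w1'); cv2.imwrite('pics/w1.png',z['im'][:,:,::-1])
E
```

```text
t 3.85 p [ 485.64 -170.23  421.26] q [-0.22  0.33  0.77  1.6  -0.29  1.32  1.47] z [ 0.02  0.05 -1.  ] y [0.64 0.77 0.05] yaz 50.35521062726982 F [-0.2   0.42  1.16] 85.10560306163238
497,-253,250 cm [-6.45 -6.52 16.7 ] len 190.55337689851152
```

View pics/w1.png

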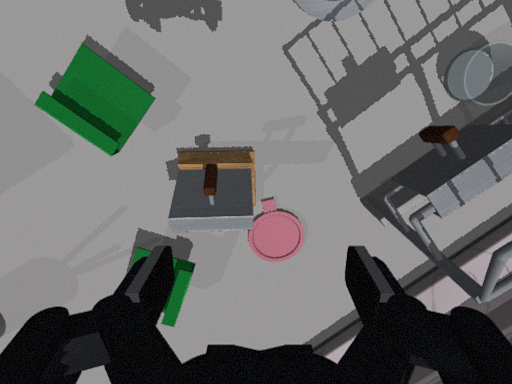

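The wrist view shows the cover nearly axis-aligned in the picture, with its grip at (210,178) and its fold along row 222. Its yaw fits. Now I'll measure it from here.

```bash
python3 - <<'E'
from h import *
np.set_printoptions(precision=3,suppress=True,linewidth=200)
z=load('w1');P=cloud(z); C=z['im'].astype(int); col=C.max(2)-C.min(2)
sub=np.zeros(P.shape[:2],bool); sub[140:240,160:265]=1
hsvbrown=sub&(C[...,0]-C[...,2]>30)&(P[...,2]>75)
ys,xs=np.where(hsvbrown); G=P[hsvbrown]; print('grip px',xs.mean(),ys.mean(),len(G),np.median(G,0),G.min(0),G.max(0))
L=P[sub&(col<20)&(P[...,2]>35)&(P[...,2]<112)]
for _ in range(5):
    c=L-L.mean(0); n=np.linalg.svd(c,full_matrices=0)[2][2]; L=L[abs(c@n)<6]
n*=np.sign(n[2]); print('plate',len(L),L.mean(0),n,'yaw',np.degrees(np.arctan2(n[1],n[0])),'lean',np.arcsin(n[2]))
F=P[sub&(col<25)&(P[...,2]>115)&(P[...,2]<145)]
th=np.arctan2(-n[1],-n[0]); b=np.array([np.cos(th),np.sin(th)]); l=np.array([-b[1],b[0]])
u=F[:,:2]@b; v=F[:,:2]@l; ok=abs(u-np.median(u))<22; print('fold u',np.percentile(u[ok],[1,50,99]),'v',np.percentile(v[ok],[0.5,1,99,99.5]),'z',F[ok,2].mean())
print('grip v',np.median(G[:,:2]@l))
vc=np.mean(np.percentile(v[ok],[1,99]))
# origin: plate front face x=-17 ; n points to front; n.X = n.o +17
le=.45; nn=np.array([-b[0]*np.cos(le),-b[1]*np.cos(le),np.sin(le)]); d=np.median(L@nn)
# o = b*uo + l*vc + 125 z ; nn.o = -cos*uo + sin*125 = d-17
uo=(np.sin(le)*125-(d-17))/np.cos(le); o=np.append(b*uo+l*vc,125)
xc=np.append(b*np.cos(le),-np.sin(le)); zc=np.append(b*np.sin(le),np.cos(le))
g=o-51*xc-45*zc; print('yaw',np.degrees(th),'origin',o,'u',uo,'grip',g,'top',g+30*zc)
E
```

```text
grip px 215.1231884057971 185.02173913043478 138 [ 494.722 -252.883  130.679] [ 417.393 -266.913   80.237] [ 559.732 -123.668  563.477]
plate 2319 [ 507.048 -265.853   76.903] [-0.698  0.569  0.436] yaw 140.82919358847238 lean 0.45060059834187466
fold u [579.253 589.598 612.488] v [ 50.219  51.028 177.523 178.878] z 126.71645247682481
grip v 116.6954355537064
yaw -39.170806411527636 origin [ 539.771 -292.367  125.   ] u 603.1355692641199 grip [ 488.994 -250.997  106.663] top [ 499.11  -259.24   133.677]
```

```bash
python3 to.py 491,-251.5,210 491,-251.5,92
```

```text
t 3.9 p [ 486.78 -167.84  421.79] q [-0.23  0.33  0.77  1.6  -0.29  1.32  1.47] z [ 0.02  0.05 -1.  ] y [0.64 0.77 0.05] yaz 50.32669808609928 F [0.06 0.5  0.16] 85.46716462770296
491,-251.5,210 cm [-6.03 -7.3  20.72] len 227.75781604568346
491,-251.5,92 cm [-0.21 -0.63 11.78] len 118.0
```

Call:
{"method": "arm_command", "body": {
  "series": [70,-1.5,-1.5,3.5,0,70,-3,-3,7,0,70,-4.5,-4.5,10.5,0,70,-6,-6,14,0,70,-6.1,-7.3,17,0]
}}

```text
clock: 4.32
eef_pos: [493.7, -252.2, 243.9]
tool_rot: [3.087, -0.016, 2.466]
force: [0.2, -0.6, 0.5]
width: 59.6
gripper_force: 0.0
```

```bash
python3 to.py 491,-251.5,92
```

```text
t 4.3167 p [ 493.74 -252.19  243.89] q [ 0.03  0.56  0.67  1.78 -0.47  0.98  1.8 ] z [ 0.02  0.05 -1.  ] y [0.62 0.78 0.05] yaz 51.258576992013786 F [ 0.2  -0.56  0.48] 59.64284585243272
491,-251.5,92 cm [ 0.02 -0.94 15.16] len 151.9187676844335
```

Call:
{"method": "arm_command", "body": {
  "series": [70,0,-0.5,4,0,70,0,-0.7,8,0,70,0,-0.9,11.5,0,70,0,-0.9,13.5,0,70,0,-0.9,15,0]
}}

```text
clock: 4.73
eef_pos: [489.5, -247.9, 92.4]
tool_rot: [3.085, -0.021, 2.466]
force: [0.3, 1.1, 0.2]
width: 59.8
gripper_force: 0.0
```

```bash
python3 to.py 491,-251.5,92; python3 - <<'E'
from h import *
z=snap('wrist','w2'); crop(z,120,384,80,430,2,'pics/w2.png')
E
```

```text
t 4.7333 p [ 489.51 -247.92   92.38] q [ 0.14  0.75  0.5   1.92 -0.67  0.66  1.98] z [ 0.02  0.06 -1.  ] y [0.62 0.78 0.06] yaz 51.25030921694495 F [0.31 1.13 0.25] 59.77768990561655
491,-251.5,92 cm [-0.34 -0.19  0.02] len 3.8990571184224265
```

View pics/w2.png

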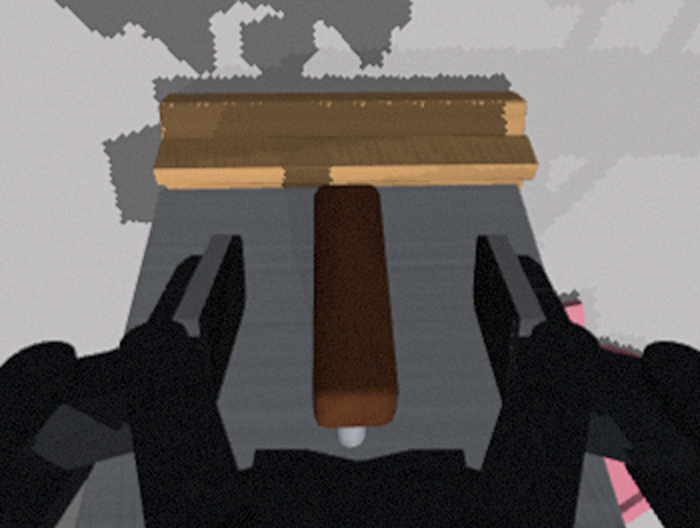

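The picture shows the grip centred between the open fingers, with the tips about level with its middle. I'll close with a small shift.

Call:
{"method": "arm_command", "body": {
  "series": [70,-0.3,-0.1,0,0,0,-0.3,-0.1,0,0,0,-0.3,-0.1,0,0,0,-0.3,-0.1,0,0,0,-0.3,-0.1,0,0]
}}

```text
clock: 5.2
eef_pos: [487.9, -251.4, 94.7]
tool_rot: [3.088, -0.02, 2.463]
force: [-2.5, 0.6, 17.0]
width: 17.5
gripper_force: 57.7
```

Call:
{"method": "arm_command", "body": {
  "series": [0,0,0,0,0,0,0,0,0,0,0,0,0,0,0,0,0,0,0,0,0,0,0,0,0]
}}

```text
clock: 5.62
eef_pos: [487.5, -251.8, 95.1]
tool_rot: [3.088, -0.02, 2.462]
force: [-1.3, 0.9, 12.1]
width: 17.4
gripper_force: 57.6
```

```bash
python3 to.py; python3 st.py
```

```text
t 5.6167 p [ 487.54 -251.79   95.12] q [ 0.14  0.74  0.51  1.92 -0.66  0.67  1.97] z [ 0.02  0.05 -1.  ] y [0.63 0.78 0.05] yaz 50.97693180156159 F [-1.26  0.95 12.13] 17.38254052515478
{'clock': 5.617, 'qpos': [0.142, 0.743, 0.506, 1.921, -0.661, 0.668, 1.973], 'eef_pos': [487.542, -251.788, 95.123], 'tool_rot': [3.088, -0.02, 2.462], 'force': [-1.263, 0.949, 12.133], 'width': 17.383, 'gripper_force': 57.647}
```

Call:
{"method": "arm_command", "body": {
  "series": [0,-0.4,0,-0.9,0,0,-0.9,0,-1.8,0,0,-1.5,0,-3.2,0,0,-2.2,0,-4.5,0,0,-2.6,0,-5.4,0]
}}

```text
clock: 6.03
eef_pos: [506.0, -269.6, 147.4]
tool_rot: [3.088, -0.025, 2.461]
force: [-0.8, 1.2, -2.1]
width: 17.4
gripper_force: 58.7
```

```bash
python3 to.py; python3 - <<'E'
from h import *
z=snap('scene','s2'); crop(z,120,260,110,310,3,'pics/s2.png')
E
```

```text
t 6.0333 p [ 506.04 -269.62  147.38] q [ 0.12  0.7   0.58  1.81 -0.59  0.82  1.9 ] z [ 0.01  0.06 -1.  ] y [0.63 0.78 0.05] yaz 50.931429420032366 F [-0.8   1.16 -2.12] 17.369821846846527
```

View pics/s2.png

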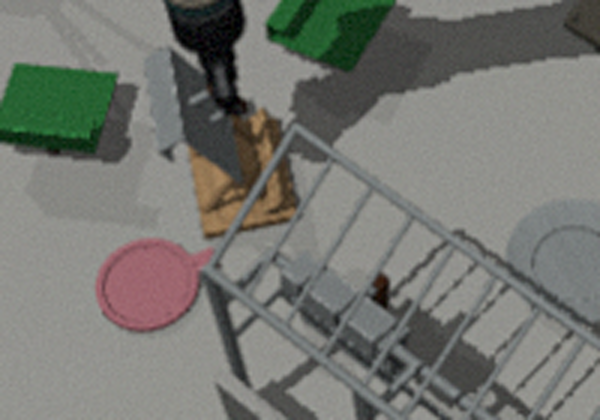

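The cover is out of the stand and held. Now I'll go up while turning the yaw.

Call:
{"method": "arm_command", "body": {
  "series": [0,0,0,-3.5,0,0,0,0,-7,0,0,0,0,-11,0,0,0,0,-15,-3,0,0,0,-19,-8]
}}

```text
clock: 6.5
eef_pos: [502.4, -280.1, 337.1]
tool_rot: [3.086, -0.018, 2.603]
force: [1.5, -0.7, -2.5]
width: 17.4
gripper_force: 58.9
```

Call:
{"method": "arm_command", "body": {
  "series": [0,0,0,-4,-6,0,0,0,-8,-12,0,0,0,-12,-18,0,0,0,-16,-24,0,0,0,-20,-29]
}}

```text
clock: 6.92
eef_pos: [499.4, -291.4, 537.3]
tool_rot: [3.084, 0.013, 3.111]
force: [1.6, -0.5, -2.5]
width: 17.4
gripper_force: 58.9
```

```bash
python3 to.py 560,-40,620
```

```text
t 6.9167 p [ 499.37 -291.44  537.35] q [ 0.18  0.41  0.59  1.13 -0.28  1.68  2.24] z [ 0.01  0.06 -1.  ] y [0.03 1.   0.06] yaz 88.27901808945084 F [ 1.63 -0.51 -2.49] 17.439876335633038
560,-40,620 cm [-5.39 25.75 -6.72] len 271.5343019454416
```

Call:
{"method": "arm_command", "body": {
  "series": [0,-0.8,3.7,-1,0,0,-1.6,7.4,-2,0,0,-2.4,11.1,-3,0,0,-3.2,14.8,-4,0,0,-4,18.5,-5,0]
}}

```text
clock: 7.33
eef_pos: [545.6, -109.8, 596.7]
tool_rot: [3.083, 0.012, 3.105]
force: [1.6, -0.0, -2.2]
width: 17.5
gripper_force: 59.0
```

Call:
{"method": "arm_command", "body": {
  "series": [0,-1,3.5,-1,0,0,-1.5,7,-2,0,0,-2,7,-6,0,0,-2,7,-10,0,0,-2,7,-12,0]
}}

```text
clock: 7.75
eef_pos: [559.4, -43.1, 671.1]
tool_rot: [3.084, 0.034, 3.108]
force: [1.0, -0.6, -2.9]
width: 17.3
gripper_force: 59.0
```

```bash
python3 to.py; python3 st.py
```

```text
t 7.75 p [559.36 -43.14 671.14] q [ 0.06  0.37  0.01  0.75 -0.07  1.98  1.58] z [ 0.04  0.06 -1.  ] y [0.03 1.   0.06] yaz 88.20264753225248 F [ 0.97 -0.55 -2.92] 17.29231158634816
{'clock': 7.75, 'qpos': [0.058, 0.375, 0.011, 0.754, -0.068, 1.981, 1.579], 'eef_pos': [559.358, -43.138, 671.138], 'tool_rot': [3.084, 0.034, 3.108], 'force': [0.972, -0.551, -2.922], 'width': 17.292, 'gripper_force': 58.952}
```

Call:
{"method": "arm_command", "body": {
  "series": [0,-1.6,0,-3.8,0,0,-3.2,0,-7.6,0,0,-4.8,0,-11.4,0,0,-6.4,0,-15.2,0,0,-8,0,-19,0]
}}

```text
clock: 8.17
eef_pos: [565.8, -46.6, 688.4]
tool_rot: [3.085, 0.08, 3.101]
force: [-0.3, 0.8, -2.3]
width: 16.9
gripper_force: 59.0
```

Call:
{"method": "arm_command", "body": {
  "series": [0,-1.6,0,-3.8,0,0,-3.2,0,-7.6,0,0,-4.8,0,-11.4,0,0,-6.4,0,-15.2,0,0,-8,0,-19,0]
}}

```text
clock: 8.58
eef_pos: [568.5, -47.0, 707.8]
tool_rot: [3.085, 0.127, 3.099]
force: [0.7, 0.6, -2.0]
width: 17.1
gripper_force: 59.0
```

```bash
python3 to.py; python3 st.py
```

```text
t 8.5833 p [568.51 -46.98 707.85] q [ 0.06  0.36  0.03  0.67 -0.08  1.98  1.58] z [ 0.13  0.05 -0.99] y [0.04 1.   0.06] yaz 87.97337440765921 F [ 0.66  0.59 -2.  ] 17.069194600236578
{'clock': 8.583, 'qpos': [0.057, 0.362, 0.029, 0.673, -0.079, 1.981, 1.579], 'eef_pos': [568.506, -46.976, 707.847], 'tool_rot': [3.085, 0.127, 3.099], 'force': [0.662, 0.592, -2.002], 'width': 17.069, 'gripper_force': 59.03}
```

Call:
{"method": "arm_command", "body": {
  "series": [0,-24,0,-57,0,0,-24,0,-57,0,0,-24,0,-57,0,0,-24,0,-57,0,0,-24,0,-57,0]
}}

```text
clock: 9.0
eef_pos: [564.2, -47.4, 729.3]
tool_rot: [3.085, 0.174, 3.096]
force: [0.8, -0.2, -1.1]
width: 17.3
gripper_force: 59.0
```

Same rate, so I'll carry on with plain pushes.

Call:
{"method": "arm_command", "body": {
  "series": [0,-1.7,0,-3.8,0,0,-3.4,0,-7.6,0,0,-5.1,0,-11.4,0,0,-6.8,0,-15.2,0,0,-8.5,0,-19,0]
}}

```text
clock: 9.42
eef_pos: [562.0, -48.1, 749.3]
tool_rot: [3.085, 0.219, 3.094]
force: [-0.0, -0.2, -1.7]
width: 17.2
gripper_force: 59.0
```

Call:
{"method": "arm_command", "body": {
  "series": [0,-1.7,0,-3.8,0,0,-3.4,0,-7.6,0,0,-5.1,0,-11.4,0,0,-6.8,0,-15.2,0,0,-8.5,0,-19,0]
}}

```text
clock: 9.83
eef_pos: [555.8, -48.7, 771.2]
tool_rot: [3.084, 0.266, 3.091]
force: [-0.3, -0.3, -2.3]
width: 17.5
gripper_force: 59.0
```

Call:
{"method": "arm_command", "body": {
  "series": [0,-1.9,0,-3.7,0,0,-3.8,0,-7.4,0,0,-5.7,0,-11.1,0,0,-7.6,0,-14.8,0,0,-9.5,0,-18.5,0]
}}

```text
clock: 10.25
eef_pos: [552.5, -49.2, 790.7]
tool_rot: [3.084, 0.31, 3.088]
force: [-0.8, 0.2, -1.7]
width: 17.2
gripper_force: 59.0
```

```bash
python3 to.py; python3 st.py
```

```text
t 10.25 p [552.5  -49.22 790.71] q [ 0.06  0.29  0.04  0.56 -0.09  1.98  1.58] z [ 0.31  0.04 -0.95] y [0.04 1.   0.06] yaz 87.95637538982449 F [-0.78  0.17 -1.65] 17.16921542688696
{'clock': 10.25, 'qpos': [0.061, 0.292, 0.043, 0.56, -0.092, 1.981, 1.576], 'eef_pos': [552.497, -49.215, 790.711], 'tool_rot': [3.084, 0.31, 3.088], 'force': [-0.78, 0.169, -1.652], 'width': 17.169, 'gripper_force': 59.027}
```

Call:
{"method": "arm_command", "body": {
  "series": [0,-1.9,0,-3.7,0,0,-3.8,0,-7.4,0,0,-5.7,0,-11.1,0,0,-7.6,0,-14.8,0,0,-9.5,0,-18.5,0]
}}

```text
clock: 10.67
eef_pos: [545.1, -49.7, 811.7]
tool_rot: [3.083, 0.355, 3.085]
force: [0.2, -0.2, -2.2]
width: 17.3
gripper_force: 59.0
```

Call:
{"method": "arm_command", "body": {
  "series": [0,-1.9,0,-3.7,0,0,-3.8,0,-7.4,0,0,-5.7,0,-11.1,0,0,-7.6,0,-14.8,0,0,-9.5,0,-18.5,0]
}}

```text
clock: 11.08
eef_pos: [534.2, -50.2, 833.7]
tool_rot: [3.082, 0.402, 3.083]
force: [1.4, 0.2, -2.5]
width: 17.3
gripper_force: 59.0
```

Call:
{"method": "arm_command", "body": {
  "series": [0,-1.9,0,-3.7,0,0,-3.8,0,-7.4,0,0,-5.7,0,-11.1,0,0,-7.6,0,-14.8,0,0,-9.5,0,-18.5,0]
}}

```text
clock: 11.5
eef_pos: [520.5, -50.6, 855.3]
tool_rot: [3.081, 0.447, 3.08]
force: [0.3, 0.1, -2.1]
width: 17.1
gripper_force: 59.0
```

Call:
{"method": "arm_command", "body": {
  "series": [0,-1.9,0,-3.7,0,0,-3.8,0,-7.4,0,0,-5.7,0,-11.1,0,0,-7.6,0,-14.8,0,0,-9.5,0,-18.5,0]
}}

```text
clock: 11.92
eef_pos: [504.2, -50.8, 876.8]
tool_rot: [3.08, 0.491, 3.077]
force: [0.0, -0.7, -2.0]
width: 17.1
gripper_force: 59.1
```

```bash
python3 to.py; python3 - <<'E'
from h import *
np.set_printoptions(precision=3,suppress=True,linewidth=200)
for cam in ('wrist','scene','top'): snap(cam,cam+'3')
w=load('wrist3'); 
a=cv2.resize(w['im'][:,:,::-1],(512,384)); b=load('top3')['im'][40:300,80:380,::-1]
b=cv2.resize(b,(288,250)); out=np.zeros((384,800,3),np.uint8); out[:,:512]=a; out[:250,512:]=b; cv2.imwrite('pics/m3.png',out)
E
```

```text
t 11.9167 p [504.21 -50.82 876.81] q [ 0.07  0.19  0.05  0.48 -0.1   1.98  1.57] z [ 0.47  0.03 -0.88] y [0.04 1.   0.05] yaz 87.93611215399416 F [ 0.04 -0.72 -2.  ] 17.070951912048407
```

View pics/m3.png

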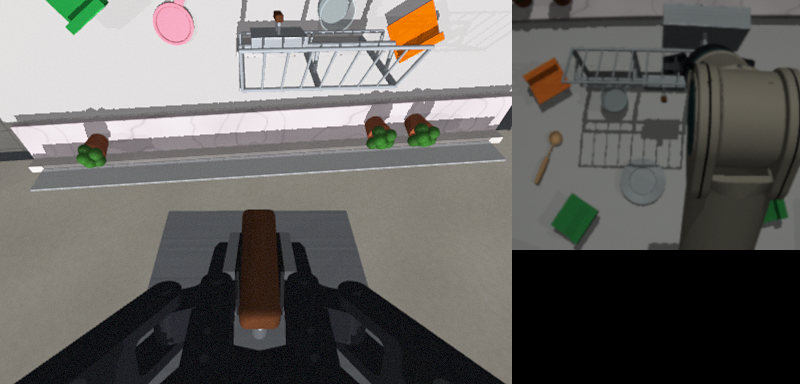

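The wrist view shows the cover held squarely, with its plate's bottom edge at row 211. The inset top view shows the fold in front of the arm. Now I'll get the cover's pose in the hand from depth.

```bash
python3 - <<'E'
from h import *
from cell import monitor
from scipy.spatial.transform import Rotation as Ro
np.set_printoptions(precision=3,suppress=True,linewidth=200)
s=monitor.read_state(); R=Ro.from_euler('xyz',s['tool_rot']).as_matrix(); p=np.array(s['eef_pos'])
w=load('wrist3'); P=cloud(w); C=w['im'].astype(int); col=C.max(2)-C.min(2); br=C.sum(2)
sub=np.zeros(P.shape[:2],bool); sub[205:290,140:370]=1
M=sub&(col<25)&(np.linalg.norm(P-p,axis=2)<160)&(br>150)
Q=P[M]; print(len(Q),s['eef_pos'])
T=(Q-p)@R   # tool frame
for _ in range(6):
    c=T-T.mean(0); n=np.linalg.svd(c,full_matrices=0)[2][2]; T=T[abs(c@n)<4]
n*=np.sign(n[0]); nw=R@n; print('plate',len(T),'ntool',n,'nworld',nw,'lean(back+)',np.arcsin(nw[2]),'yaw',np.degrees(np.arctan2(-nw[1],-nw[0])), 'mean tool',T.mean(0))
# bottom edge in tool frame: extreme along downward plate dir
e=np.cross(n,[0,1,0]); e/=np.linalg.norm(e); e*=np.sign(e[2]); 
se=T@e; sy=T[:,1]
for y0 in range(-60,61,20):
    k=abs(sy-y0)<8
    if k.sum()>5: print(y0,np.percentile(se[k],[97,99.5]))
print('e',e,'ext y near bottom',np.percentile(sy[se>np.percentile(se,85)],[1,99]))
print('plate d (n.T)',np.median(T@n))
# top camera: fold
t=load('top3'); P=cloud(t)
m=(abs(P[...,0]-p[0]-40)<120)&(abs(P[...,1]-p[1])<120)&(P[...,2]>850)&(P[...,2]<990)
ys,xs=np.where(m); 
F=P[m]; col=np.ptp(t['im'].astype(int),axis=2)[m]
k=(F[:,0]>p[0]+15)&(col<30); F=F[k]; print('fold pts',len(F),F.min(0),F.max(0),np.median(F,0))
y=F[:,1]; print('y ext',np.percentile(y,[1,99]),'slope z/y',np.polyfit(y,F[:,2],1),'x/y',np.polyfit(y,F[:,0],1))
E
```

```text
10090 [504.508 -50.818 876.528]
plate 2337 ntool [ 0.917  0.009 -0.399] nworld [-0.995  0.049 -0.081] lean(back+) -0.08111666331381338 yaw -2.826029941161306 mean tool [-13.053  -1.427  38.816]
-60 [36.254 37.315]
-40 [36.497 37.524]
-20 [37.398 37.97 ]
20 [37.908 38.721]
40 [38.192 38.983]
60 [37.798 38.869]
e [ 0.399 -0.     0.917] ext y near bottom [-63.522  63.254]
plate d (n.T) -27.44483015626523
fold pts 3715 [ 519.633 -121.007  850.056] [565.148  13.518 945.801] [534.636 -52.157 937.594]
y ext [-118.468    9.643] slope z/y [ -0.012 921.017] x/y [  0.033 540.991]
```

Plate plane is good: the lean is 0.08 forward. The height along the plate is uncertain, because wrist, top view and stand estimate disagree by about 17 mm. I'll cross-check it.

```bash
python3 - <<'E'
from h import *
from cell import monitor
from scipy.spatial.transform import Rotation as Ro
np.set_printoptions(precision=1,suppress=True,linewidth=200)
s=monitor.read_state(); R=Ro.from_euler('xyz',s['tool_rot']).as_matrix(); p=np.array(s['eef_pos'])
w=load('wrist3'); P=cloud(w)
for c in (190,330):
    print('col',c); print(np.c_[np.arange(204,232,3),((P[204:232:3,c]-p)@R),w['d'][204:232:3,c],w['im'][204:232:3,c]])
t=load('top3'); P=cloud(t)
m=(abs(P[...,0]-545)<45)&(P[...,1]<20)&(P[...,1]>-130)&(P[...,2]>800)&(P[...,2]<1000)
ys,xs=np.where(m); print(ys.min(),ys.max(),xs.min(),xs.max())
for c in np.linspace(xs.min()+6,xs.max()-6,3).astype(int): print(c); print(np.c_[P[ys.min()-4:ys.max()+5:4,c],t['im'][ys.min()-4:ys.max()+5:4,c]])
E
```

```text
col 190
[[ 204.  -585.5 -400.8 1481.3 1753.4  133.   129.   121. ]
 [ 207.  -594.7 -396.6 1458.8 1735.1  132.   129.   119. ]
 [ 210.  -609.4 -395.7 1449.7 1731.3  122.   119.   113. ]
 [ 213.    -3.9  -49.7   57.8  217.9   81.    85.    87. ]
 [ 216.    -5.2  -49.2   55.4  216.1   77.    79.    84. ]
 [ 219.    -6.2  -48.7   52.6  213.8   84.    85.    87. ]
 [ 222.    -7.1  -48.1   49.6  211.2   82.    86.    87. ]
 [ 225.    -8.4  -47.8   47.6  209.8   82.    84.    90. ]
 [ 228.    -9.5  -47.4   45.1  207.8   81.    81.    86. ]
 [ 231.   -11.   -47.2   43.7  207.    83.    85.    89. ]]
col 330
[[ 204.  -573.4  402.  1451.7 1721.2  132.   128.   117. ]
 [ 207.  -576.8  394.4 1416.1 1688.7  132.   128.   118. ]
 [ 210.    -3.2   51.8   61.5  221.2  103.   101.    95. ]
 [ 213.    -4.7   51.5   59.5  219.8   78.    81.    85. ]
 [ 216.    -5.1   50.6   55.2  215.8   80.    81.    85. ]
 [ 219.    -7.1   50.6   54.5  215.9   77.    82.    83. ]
 [ 222.    -7.8   49.9   51.1  212.8   79.    81.    84. ]
 [ 225.    -9.2   49.6   49.2  211.6   80.    82.    86. ]
 [ 228.   -10.5   49.
[... 1586 characters left out ...]
.5  120.   116.   116. ]
 [1015.6 -275.4   45.2  121.   116.   118. ]
 [ 560.7 -112.5  936.6  109.   110.   111. ]
 [ 552.9 -111.6  939.7   99.   105.   106. ]
 [ 547.6 -111.6  937.8   98.   103.   105. ]
 [ 540.8 -111.   939.1   98.   104.   105. ]
 [ 534.9 -110.8  938.5   99.   104.   105. ]
 [ 529.2 -110.6  937.7  100.   105.   106. ]
 [ 525.  -111.   933.3   32.    33.    34. ]
 [ 527.5 -114.4  912.8   30.    32.    32. ]
 [ 894.8 -275.1    4.7   69.    71.    69. ]
 [ 881.7 -275.3   -0.8  109.   109.   107. ]
 [ 865.3 -274.     2.1  110.   111.   109. ]
 [ 851.  -273.6   -0.   111.   111.   109. ]
 [ 835.1 -272.4    2.1  111.   111.   109. ]
 [ 817.8 -270.6    8.2  103.   105.   103. ]]
```

Corrected from raw rows: the bottom edge lies at tool (-3.5, 60), so the cover's origin is at about (-66.5, 0, -31.2) mm in the tool frame. That puts the fold top at 939, matching the top view, and the lean is about 0.04 forward. Next, move down in front of the left bar.

```bash
cat > ho.py <<'E'
# print tool shifts (cm) to bring cover origin to successive world targets
import sys,numpy as np
from cell import monitor
from scipy.spatial.transform import Rotation as Ro
np.set_printoptions(precision=2,suppress=True)
To=np.array([-66.5,0,-31.2])
s=monitor.read_state(); R=Ro.from_euler('xyz',s['tool_rot']).as_matrix(); p=np.array(s['eef_pos'])
o=p+R@To; print('t',s['clock'],'TCP',p,'O',o,'q',np.array(s['qpos']),'tilt',np.arccos(-R[2,2]),'yaz',np.degrees(np.arctan2(R[1,1],R[0,1])),'F',np.array(s['force']),s['width'],s['gripper_force'])
for a in sys.argv[1:]:
    w=np.array([float(v) for v in a.split(',')]); d=w-o; print(a,'cm',R.T@d/10,'len',np.linalg.norm(d)); o=w
E
python3 ho.py 548,100,700 548,209,292
```

```text
t 12.0667 TCP [504.51 -50.82 876.53] O [548.26 -55.59 935.34] q [ 0.07  0.19  0.05  0.48 -0.1   1.98  1.57] tilt 0.49435556251934365 yaz 87.93633284279136 F [ 0.08 -0.24 -2.25] 17.24514583948334 59.05171573162079
548,100,700 cm [12.01 14.25 21.18] len 282.11970221579406
548,209,292 cm [19.86  8.67 36.25] len 422.3091284829159
```

Call:
{"method": "arm_command", "body": {
  "series": [0,1.7,2,3,0,0,3.4,4,6,0,0,5.1,6.1,9,0,0,6.8,8.1,12,0,0,8.5,10.2,15,0]
}}

```text
clock: 12.48
eef_pos: [503.7, 57.4, 713.6]
tool_rot: [3.081, 0.491, 3.077]
force: [0.7, 1.1, -1.6]
width: 17.1
gripper_force: 59.1
```

Call:
{"method": "arm_command", "body": {
  "series": [0,1.6,0.9,2.8,0,0,3.1,1.8,5.6,0,0,4.7,2.7,8.4,0,0,6.2,3.6,11.2,0,0,7.8,4.5,14,0]
}}

```text
clock: 12.9
eef_pos: [503.3, 110.5, 556.3]
tool_rot: [3.08, 0.49, 3.077]
force: [0.5, 0.3, -2.2]
width: 17.2
gripper_force: 59.0
```

```bash
python3 ho.py 548,209,292
```

```text
t 12.9 TCP [503.31 110.52 556.25] O [547.1  105.76 615.03] q [-0.19 -0.05 -0.17  1.7   0.15  1.02  1.12] tilt 0.4936412543530584 yaz 87.9511427671525 F [ 0.48  0.26 -2.17] 17.204396659798686 58.98206055164337
548,209,292 cm [15.72  8.56 28.81] len 339.1289447647173
```

Call:
{"method": "arm_command", "body": {
  "series": [0,1.6,0.9,2.8,0,0,3.1,1.8,5.6,0,0,4.7,2.7,8.4,0,0,6.2,3.6,11.2,0,0,7.8,4.5,14,0]
}}

```text
clock: 13.32
eef_pos: [502.6, 164.1, 399.0]
tool_rot: [3.079, 0.49, 3.076]
force: [1.1, -0.4, -2.3]
width: 17.2
gripper_force: 59.0
```

Call:
{"method": "arm_command", "body": {
  "series": [0,1.6,0.9,2.8,0,0,3.1,1.8,5.6,0,0,4.7,2.7,8.4,0,0,6.2,3.4,11.2,0,0,7.7,3.9,14,0]
}}

```text
clock: 13.73
eef_pos: [502.4, 211.9, 243.2]
tool_rot: [3.079, 0.489, 3.077]
force: [2.6, 1.0, -1.0]
width: 16.8
gripper_force: 59.0
```

```bash
python3 ho.py 548,209,292; python3 - <<'E'
from h import *
np.set_printoptions(precision=1,suppress=True,linewidth=200)
for cam in ('top','scene'):
    z=snap(cam,cam+'4'); P=cloud(z).reshape(-1,3)
    F=P[(abs(P[:,2]-296)<14)&(P[:,0]>515)&(P[:,0]<595)&(P[:,1]>130)&(P[:,1]<290)]
    print(cam,'fold',len(F)); 
    if len(F)>10: print(np.median(F,0),np.percentile(F,[2,98],axis=0),np.polyfit(F[:,1],F[:,2],1),np.polyfit(F[:,1],F[:,0],1))
    B=P[(abs(P[:,2]-252)<11)&(P[:,0]>640)&(P[:,0]<690)&(P[:,1]>125)&(P[:,1]<280)]
    if len(B)>10: print('bar',len(B),np.median(B,0))
t=load('top4')['im'][80:240,100:300,::-1]; s=load('scene4')['im'][170:330,180:380,::-1]
cv2.imwrite('pics/m4.png',np.hstack([cv2.resize(t,(400,320),interpolation=2),cv2.resize(s,(400,320),interpolation=2)]))
E
```

```text
t 13.7333 TCP [502.44 211.95 243.2 ] O [546.29 207.14 301.93] q [-0.57  0.32 -0.05  2.22  1.01  0.31 -0.02] tilt 0.492787957118165 yaz 87.9834775863946 F [ 2.56  0.95 -1.01] 16.834243993298468 59.000110030174255
548,209,292 cm [0.33 0.14 0.96] len 10.245715023495027
top fold 530
[541.7 200.6 305.6] [[526.7 145.1 287.7]
 [561.7 267.8 309.8]] [  0.  298.7] [  0.  536.2]
bar 161 [663.2 198.8 254.7]
scene fold 591
[544.2 209.1 300. ] [[525.6 143.2 293.2]
 [561.5 269.2 305.6]] [  0. 293.] [  0.  535.7]
bar 219 [667.8 202.5 254.1]
```

View pics/m4.png

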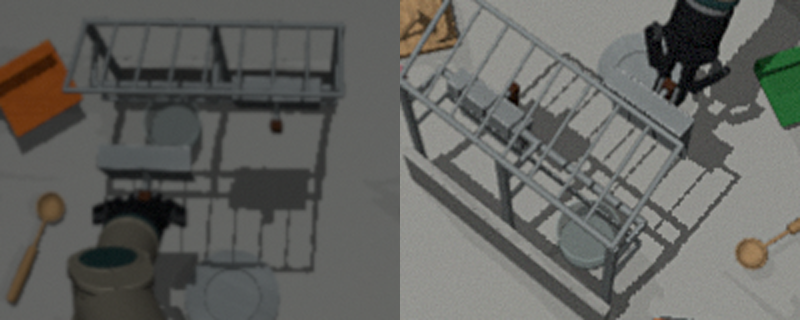

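The picture shows the cover level in front of the left bar, below the flap edge. Depth gives the fold centre at (544, 206) and origin z of about 301, matching the hand model. The bar axis is at about x 665.7, with its middle at y about 204.

```bash
python3 ho.py 548,208.7,288 620,206,288 665.5,204,288 665.5,204,256
```

```text
t 13.8333 TCP [500.2  211.27 240.23] O [544.44 207.02 298.72] q [-0.58  0.32 -0.04  2.22  1.01  0.31 -0.01] tilt 0.4861941061151996 yaz 88.16042938134872 F [ 0.11  0.09 -2.24] 16.92569125493205 59.01538968086243
548,208.7,288 cm [0.19 0.13 1.12] len 11.421494380339052
620,206,288 cm [-6.38 -0.04  3.35] len 72.05060721465156
665.5,204,288 cm [-4.03 -0.05  2.12] len 45.54393483220351
665.5,204,256 cm [ 1.49 -0.15  2.83] len 32.0
```

Call:
{"method": "arm_command", "body": {
  "series": [0,0.2,0.1,1.1,0,0,-1.4,0.1,1.9,0,0,-3,0.1,2.8,0,0,-4.6,0.1,3.6,0,0,-6.2,0.1,4.5,0]
}}

```text
clock: 14.25
eef_pos: [580.8, 209.3, 237.2]
tool_rot: [3.079, 0.493, 3.075]
force: [-1.0, 0.7, -0.8]
width: 16.8
gripper_force: 59.0
```

```bash
python3 ho.py 665.5,204,288 665.5,204,256
```

```text
t 14.25 TCP [580.81 209.35 237.24] O [624.43 204.5  296.15] q [-0.42  0.42 -0.12  2.07  0.92  0.33  0.17] tilt 0.4967830733251348 yaz 87.91522606686789 F [-1.    0.72 -0.78] 16.849787668080296 58.99931609630585
665.5,204,288 cm [-3.23  0.05  2.67] len 41.87949039724222
665.5,204,256 cm [ 1.51 -0.18  2.81] len 32.0
```

Call:
{"method": "arm_command", "body": {
  "series": [0,-0.9,0,0.5,0,0,-1.8,0,1.1,0,0,-2.6,0.1,1.7,0,0,-3.2,0.1,2.2,0,0,-3.2,0.1,2.2,0]
}}

```text
clock: 14.67
eef_pos: [619.4, 208.9, 231.2]
tool_rot: [3.08, 0.492, 3.075]
force: [0.3, -0.0, -1.6]
width: 17.3
gripper_force: 59.0
```

```bash
python3 - <<'E'
from h import *
np.set_printoptions(precision=1,suppress=True,linewidth=200)
for cam in ('top','scene'):
    z=snap(cam,cam+'5'); P=cloud(z).reshape(-1,3)
    F=P[(abs(P[:,2]-292)<12)&(P[:,0]>630)&(P[:,0]<700)&(P[:,1]>125)&(P[:,1]<285)]
    print(cam,'fold',len(F)); 
    if len(F)>10: print(np.median(F,0),np.percentile(F,[2,98],axis=0))
t=load('top5')['im'][100:180,130:230,::-1]; s=load('scene5')['im'][200:320,220:370,::-1]
cv2.imwrite('pics/m5.png',np.hstack([cv2.resize(t,(400,320),interpolation=2),cv2.resize(s,(400,320),interpolation=2)]))
E
python3 ho.py 665.5,204,288 665.5,204,256
```

```text
top fold 427
[661.2 203.5 294.6] [[645.6 141.6 286.8]
 [677.1 264.4 300. ]]
scene fold 620
[663.2 207.  293.6] [[644.1 143.5 281.9]
 [680.5 266.  299.8]]
t 14.7667 TCP [617.57 209.29 230.72] O [661.32 204.53 289.52] q [-0.36  0.47 -0.16  1.99  0.89  0.35  0.24] tilt 0.49428603752240474 yaz 87.91539201132854 F [-0.48 -0.03 -2.43] 17.225830527597253 58.987939953804016
665.5,204,288 cm [-0.3  -0.05  0.33] len 4.480549316621827
665.5,204,256 cm [ 1.51 -0.17  2.82] len 32.0
```

View pics/m5.png

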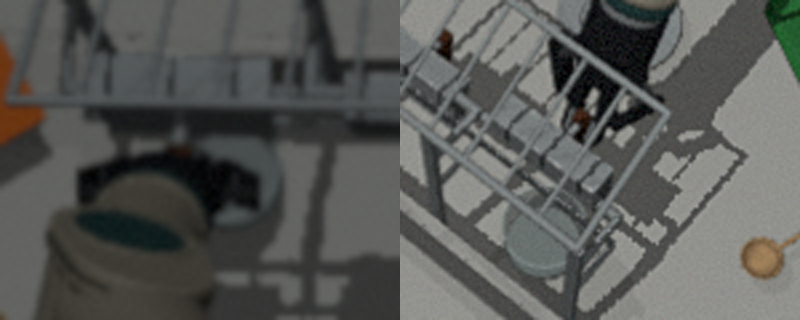

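The picture shows the cover above the left bar under the flap, with the gripper in front of the flap edge. I'll shift 4 mm forward and lower gently.

Call:
{"method": "arm_command", "body": {
  "series": [0,-0.4,-0.1,0.2,0,0,-0.4,-0.1,0.2,0,0,0,-0.1,0.9,0,0,0.5,-0.2,1.8,0,0,0.8,-0.2,2.4,0]
}}

```text
clock: 15.18
eef_pos: [621.6, 208.5, 205.4]
tool_rot: [3.081, 0.491, 3.077]
force: [0.1, -0.8, -1.2]
width: 17.1
gripper_force: 59.1
```

```bash
python3 ho.py 665.5,204,256
```

```text
t 15.1833 TCP [621.63 208.5  205.35] O [665.37 203.75 264.17] q [-0.4   0.51 -0.09  2.01  0.98  0.28  0.15] tilt 0.49442792028696797 yaz 87.92994238013131 F [ 0.13 -0.79 -1.2 ] 17.106500040457895 59.05202507972717
665.5,204,256 cm [ 0.38 -0.02  0.73] len 8.176836729993866
```

Call:
{"method": "arm_command", "body": {
  "series": [0,0.1,0,0.2,0,0,0.2,0,0.35,0,0,0.25,0,0.5,0,0,0.3,0,0.6,0,0,0.3,0,0.6,0]
}}

```text
clock: 15.6
eef_pos: [622.5, 209.1, 199.4]
tool_rot: [3.08, 0.492, 3.076]
force: [-0.7, 0.1, -1.9]
width: 17.3
gripper_force: 59.0
```

```bash
python3 ho.py 665.5,204,256
```

```text
t 15.6 TCP [622.5  209.06 199.41] O [666.19 204.28 258.27] q [-0.41  0.52 -0.08  2.01  1.01  0.27  0.11] tilt 0.49537313359133006 yaz 87.92477214664804 F [-0.65  0.13 -1.95] 17.282795338526316 59.01344954967499
665.5,204,256 cm [ 0.17 -0.04  0.17] len 2.3873661777392647
```

Still carrying the weight. A few more millimetres.

Call:
{"method": "arm_command", "body": {
  "series": [0,0.1,0,0.1,0,0,0.1,0,0.2,0,0,0.15,0,0.3,0,0,0.15,0,0.3,0,0,0.15,0,0.3,0]
}}

```text
clock: 16.02
eef_pos: [623.8, 209.3, 197.9]
tool_rot: [3.079, 0.495, 3.076]
force: [-2.1, -1.5, 7.0]
width: 17.3
gripper_force: 60.9
```

```bash
python3 ho.py 665.5,204,256
```

```text
t 16.0167 TCP [623.83 209.3  197.85] O [667.33 204.5  256.85] q [-0.41  0.53 -0.08  2.01  1.04  0.27  0.09] tilt 0.49865294545852284 yaz 87.93445954310005 F [-2.1  -1.46  6.96] 17.282213723010923 60.87022304534912
665.5,204,256 cm [ 0.2  -0.06 -0.01] len 2.075974001767906
```

Contact: 7 N upward, with origin z 257 as expected. Now I'll release.

Call:
{"method": "arm_command", "body": {
  "series": [0,0,0,0,0,15,0,0,0,0,30,0,0,0,0,60,0,0,0,0,60,0,0,0,0]
}}

```text
clock: 16.43
eef_pos: [622.5, 209.3, 195.9]
tool_rot: [3.08, 0.492, 3.076]
force: [0.8, -0.1, 0.1]
width: 48.8
gripper_force: 0.0
```

Call:
{"method": "arm_command", "body": {
  "series": [60,0,0,0,0,60,0,0,0,0,60,0,0,0,0,60,0,0,0,0,60,0,0,0,0]
}}

```text
clock: 16.85
eef_pos: [622.5, 209.1, 195.8]
tool_rot: [3.08, 0.491, 3.076]
force: [0.1, -0.1, -0.1]
width: 51.0
gripper_force: 0.0
```

```bash
python3 ho.py 665.5,204,256; python3 - <<'E'
from h import *
z=snap('wrist','w6'); cv2.imwrite('pics/w6.png',z['im'][:,:,::-1])
E
```

```text
t 16.85 TCP [622.48 209.14 195.79] O [666.19 204.36 254.63] q [-0.41  0.53 -0.08  2.01  1.03  0.27  0.09] tilt 0.4949262558532866 yaz 87.91811277141609 F [ 0.13 -0.09 -0.11] 51.02301575770994 0.0
665.5,204,256 cm [-0.01 -0.03 -0.15] len 1.5789494213725181
```

View pics/w6.png

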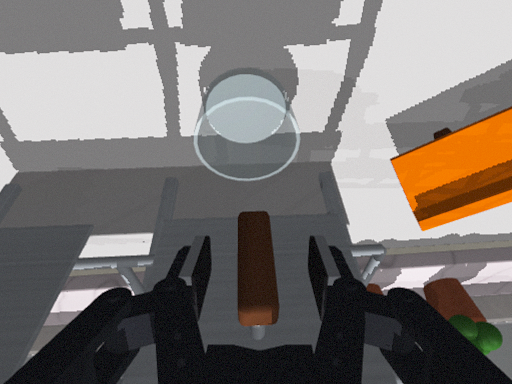

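The cover hangs between both brackets with its grip free, centred between the open fingers at about (257,265). I'll retreat straight back along the tool axis.

Call:
{"method": "arm_command", "body": {
  "series": [60,0,0,-1,0,60,0,0,-2.5,0,60,0,0,-4.5,0,60,0,0,-7,0,60,0,0,-10,0]
}}

```text
clock: 17.32
eef_pos: [574.1, 205.6, 283.5]
tool_rot: [3.082, 0.489, 3.077]
force: [0.3, -1.1, -0.0]
width: 51.3
gripper_force: 0.0
```

Call:
{"method": "arm_command", "body": {
  "series": [60,1,0,-3,0,60,2,0,-6,0,60,3,0,-8,0,60,3,0,-8,0,60,3,0,-8,0]
}}

```text
clock: 17.73
eef_pos: [510.7, 205.6, 341.3]
tool_rot: [3.079, 0.494, 3.076]
force: [0.8, -0.4, -1.7]
width: 51.6
gripper_force: 0.0
```

```bash
python3 st.py; python3 - <<'E'
from h import *
np.set_printoptions(precision=1,suppress=True,linewidth=200)
for cam in ('top','scene'):
    z=snap(cam,cam+'7'); P=cloud(z).reshape(-1,3)
    for lo,hi in((120,285),(-60,105)):
        F=P[(abs(P[:,2]-260)<8)&(P[:,0]>630)&(P[:,0]<690)&(P[:,1]>lo)&(P[:,1]<hi)]
        print(cam,len(F),np.median(F,0),np.percentile(F,[2,98],axis=0).ravel())
t=load('top7')['im'][70:230,80:280,::-1]; s=load('scene7')['im'][180:320,200:375,::-1]
cv2.imwrite('pics/m7.png',np.hstack([cv2.resize(t,(400,320),interpolation=2),cv2.resize(s,(400,320),interpolation=2)]))
E
```

```text
{'clock': 17.733, 'qpos': [-0.256, 0.187, -0.39, 2.065, 0.644, 0.563, 0.404], 'eef_pos': [510.711, 205.553, 341.325], 'tool_rot': [3.079, 0.494, 3.076], 'force': [0.802, -0.383, -1.709], 'width': 51.554, 'gripper_force': 0.0}
top 377 [666.3 203.4 259.7] [645.3 131.1 253.3 681.2 273.8 266.2]
top 384 [658.4  22.3 259.4] [637.6 -53.2 253.2 671.6  98.4 266.2]
scene 604 [667.  203.6 258.8] [647.8 134.  253.  684.1 267.3 264.7]
scene 513 [658.3  20.2 258.9] [638.3 -51.8 252.5 673.6  94.3 265.1]
```

View pics/m7.png

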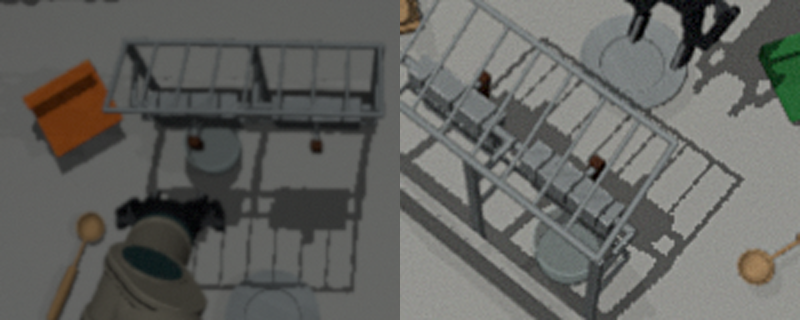

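The picture shows both covers hanging level at the same height, with the arm clear. Fold centre is at (666, 203.5), fold top about 259–260.

```bash
python3 -c "
from cell import workorder; print(workorder.finish_job())"
```

```text
the job is handed in; nothing more can be done
None
```

The steel cover was lowered onto the free left bar before I let go, and it now hangs there with the arm clear and the other cover still in place; the job was handed in at about 18 s, but no verdict came back.

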